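# Unlock the knife block and hold out the honing steel

### The arm

A 6-joint arm with a two-finger parallel gripper is mounted at the origin on a cart in front of the work surface, level with it; the furniture and walls round the work are solid. World frame = base frame: x ahead of the robot, y to its left, z up, the work surface at z = 0. Lengths are in m, angles in rad, forces in N, time in s.
With the tool pointing down it reaches from about 0.275 to 0.725 m from the base axis. Payload 15.9 kg.
Tool frame: the origin (TCP) lies between the finger pads; the fingertips stand bot.tips_ahead ahead of it and the grasp point (between the pads) lies 5 mm behind it (bot.tips_ahead is the distance from the TCP to the fingertips, in m); z points along the fingers, y is the line along which they close (so a half turn about z gives the same grasp; the last joint's range is limited). The gripper opens to 85 mm and grips with 20 to 120 N. Pads are 22 mm wide; open, the fingers measure 114 mm over their backs; the gripper's body (76 mm by 85 mm) begins 54 mm behind the grasp point. The pads swing forward as they close: fully open they stand 13 mm farther back than shut.
Start: joints at [-1.314, 0.213, -0.034, 1.323, 0, 1.571], TCP at [0.127, -0.484, 0.245] pointing down, gripper open.
Joint ranges: [-2.98, 2.98], [-0.74, 1.72], [-1.14, 1.35], [-2.1, 2.04], [-1.57, 1.44], [-3.14, 3.14]. Speed limits (rad/s): [1.89, 1.89, 2.39, 2.57, 3.14, 3.14].

### API

Orientations are given as a unit quaternion [w, x, y, z].
In Python, from plant import bot gives the robot as it stands. The module is installed in compiled form; this text tells all that it offers. Calls block until the motion is done:
- bot.movep(position, orientation): joint-space move of the TCP to a pose.
- bot.line_to(position, orientation=None, vel=0.15): straight line of the TCP; orientation=None keeps the orientation; vel is the mean speed in m/s.
- bot.goto_joints(angles): joint-space move.
- bot.grip(opening): finger opening in m; the grip force is fixed at half the most; returns when the fingers have stopped.
- bot.sleep(seconds).
- bot.ik(position, orientation): joint angles nearest the present ones, or None.
- bot.state(): the state.
- bot.capture(name): name is "side" or "top"; returns (picture, depth): 384x512x3 uint8, red, green, blue; 384x512 float32, m along the optical axis (not along the pixel's ray), 0 where there is no reading.
- bot.camera_info(name): a dict with "camera_matrix" (3x3 intrinsics, pixels), "rvec" (rotation vector, rad) and "tvec" (3), from world to camera coordinates, as OpenCV has them. Camera axes: x right, y down, z forward; pixel columns grow to the right and rows downward; lengths in m; the calibration is good to about 2 mm. A picture is of the moment at which its call begins. camera_info takes no time and is no camera call.
A pose or a line that the arm cannot do raises bot.PlanningError and nothing moves.
- bot.job_done(): hands the job in; it is judged then, once.
The state is a dict: "clock": time; "joint_pos": joint angles; "joint_velocities": joint speeds; "effort": joint torques, N m; "eef_pos": TCP position; "ee_rot": TCP orientation; "wrist_force": force on the tool from outside, world axes, zero at the start; "wrist_torque": the same for the moment, N m; "finger_gap": finger opening in m; "gripper_force": force on a finger pad.
Only numpy, scipy, OpenCV 4.12 (cv2) and the standard library are available. Lean on these libraries where they do the work, as an engineer would, in place of code of your own. Each camera call takes 0.05 s, during which the arm holds its last target. There are 200 camera calls.

### The job

The cook wants to hone the knife lying on the cutting board: unlock the knife block by sliding its lock bar, by the red grip, all the way to the open end, then draw the honing steel (round black handle with a wire ring) out of its slot. Turn the steel level and hold it out still, its rod above the cutting board and at least 15 cm above the counter. Finish while holding it there in the gripper with nothing else touching it; leave the bar open, and the small knife in the block and the knife on the board where they are.

Things in the scene. Friction and masses are not known exactly. Their poses are not given: they have to be found in the camera images.
- block: Dark wood knife block, fixed, 176 mm wide (y), 175 mm high. Its slotted top face slopes at 45 degrees, looking up and to the robot; face centre at (0, 0, 0.145). Origin on the counter below that; z up, y along the slots: y = -0.064 honing steel, 0 paring knife, +0.064 empty. Things are drawn out along (-0.707, 0, 0.707) in the block's frame.
- lock_bar (a joint): Steel lock bar that slides in rails 8 to 12 mm above the block's face. 0 = locked (starts up to 6 mm off), 0.032 m = open at its end stop; opens towards the block's -y, needs about 3 N, stays where left. Keyhole slots hold guards down: 22 mm wide where locked, 40 x 38 mm where a guard passes; the steel comes out only with the bar past about 0.028.
- lock_knob (a point): Centre of the red grip on the lock bar's end, at the block's +y side: 16 mm along the slide, 24 mm up the slope, 22 mm out of the bar, square to the sloping face. In the block's frame at (-0.016, y, 0.161), y = 0.124 locked to 0.092 open. The block's side ends at y = 0.088; the side of the grip away from the block is free, to push on.
- steel: Honing steel, 0.18 to 0.29 kg: rod 11 mm thick, 141 mm long; guard disc 30 mm wide, 5 mm thick; neck 18 mm thick; round black handle 25 mm thick, 16 to 128 mm above the origin; wire ring at the butt. Origin: centre of the guard's underside, on the block's face; z runs along it to the butt; y is the block's y while in the slot. Centre of mass 10 to 20 mm above the origin.
- steel_grip (a point): Point on the axis of the steel's handle, 55 mm above the guard's underside, a good place to grip. In the block the handle leans 45 degrees towards the robot; 42 mm free between it and the paring knife's handle.
- steel_mid (a point): Middle of the steel's rod, on its axis 70 mm below the guard's underside.
- steel_tip (a point): Free end of the steel's rod, 141.5 mm below the guard's underside. It leaves the block's hole (15 mm wide, square to the face) after 142 mm of draw and the lock bar after 155 mm.
- steel_seat (a point): Centre of the steel's slot in the block's face: the steel's origin lies here, good to 2 mm, while it is fully in. Fixed to the block.
- paring_knife: Small knife in the block's middle slot, stays there: black riveted handle 22 x 16 mm thick, 16 to 108 mm above its origin. Origin at the underside of its bolster, on the block's face; z runs to the butt.
- utility_knife: Knife lying flat on the cutting board, stays there: 255 mm long, 16 mm high, black riveted handle. Origin under its bolster, x towards the blade's point.
- board: Light wooden cutting board, fixed, 280 mm (x) by 190 mm (y), 18 mm thick. Origin: centre of its underside; z up.

How it is judged:
On the way, in this order (a step that is already met when the one before it is completed fails the run):
1. the lock bar is slid to its open end while the steel still sits in its slot (value of joint lock_bar above 0.0295 m and distance between steel and steel_seat below 0.008 m), for 0.2 s.
2. the steel is drawn out of the block in the gripper (distance between steel and steel_seat above 0.155 m and height (world z) of steel_tip above 0.12 m and contact force between the fingers and steel above 1 N), for 0.1 s.
At the end, for the whole second after the job is handed in: The gripper alone holds the steel, still and level within 15 degrees, mid-rod at least 14 cm up (tip 11.5 cm) and inside the board's outline from above; lock bar open past 27 of 32 mm; paring knife within 15 mm and the board's knife within 30 mm of their starts (angle between steel's own z axis and vertical between 1.309 and 1.833 rad and height (world z) of steel_mid above 0.14 m and height (world z) of steel_tip above 0.115 m and x of steel_mid in the frame of board between -0.14 and 0.14 m and y of steel_mid in the frame of board between -0.095 and 0.095 m and contact force between the fingers and steel above 1 N and contact force between each of steel, the fingers, the arm and block below 0.1 N and contact force between steel and board below 0.1 N and contact force between steel and utility_knife below 0.1 N and linear speed of steel below 0.03 m/s and angular speed of steel below 0.2 rad/s and value of joint lock_bar above 0.027 m and distance of paring_knife from where it was at the start of the episode below 0.015 m and distance of utility_knife from where it was at the start of the episode below 0.03 m); the arm keeps its last pose, push and grip.
It fails at once if the paring knife is pulled from the block (distance of paring_knife from where it was at the start of the episode above 0.025 m).
It fails at once if the knife on the board is pushed about (distance of utility_knife from where it was at the start of the episode above 0.04 m).
It also fails if it takes over 45 s, if anything falls off the work surface, if the arm or the gripper's body presses on something with over 40 N, if the wrist force passes 120 N, or if a joint passes its speed limit or range.

## Working session

There is one attempt and no reset: what is moved stays moved. The work goes in short steps, each a Python script; the robot and the scene stay as the last script left them, time stands still between calls to the robot, and variables do not carry over. Pictures are saved under pics/ and viewed, at most 10 in all, crops included, and the job is handed in when it is done.

```bash
mkdir -p pics
python3 - <<'E'
from plant import bot
import cv2,numpy as np
for n in("side","top"):
    p,d=bot.capture(n); np.savez(f"{n}0.npz",p=p,d=d)
    cv2.imwrite(f"pics/{n}0.png",p[:,:,::-1])
    c=bot.camera_info(n); R=cv2.Rodrigues(np.array(c["rvec"],float))[0]
    print(n,c["camera_matrix"],"cam pos",-R.T@np.ravel(c["tvec"]),"fwd",R[2])
print(bot.tips_ahead,bot.state())
E
```

```text
side [[357.64131459   0.         256.530396  ]
 [  0.         357.64131459 195.94339856]
 [  0.           0.           1.        ]] cam pos [0.50938929 0.74806325 0.58418053] fwd [ 0.11833929 -0.87355003 -0.47212939]
top [[475.08140001   0.         262.15344779]
 [  0.         475.08140001 187.04405038]
 [  0.           0.           1.        ]] cam pos [ 0.53836291 -0.05841185  1.37915502] fwd [ 0.07616275 -0.01164349 -0.99702741]
0.014 {'clock': 0.1, 'joint_pos': array([-1.31400055e+00,  2.13321512e-01, -3.49596074e-02,  1.32348177e+00,
       -4.92958605e-06,  1.57076196e+00]), 'joint_velocities': array([-0.00018691, -0.00280388,  0.00138447,  0.00100663, -0.00106677,
        0.00100753]), 'effort': array([-9.07613921e-04, -6.87245464e+01,  4.87806451e+01,  1.21352897e-02,
       -2.20658458e-04,  9.03301753e-06]), 'eef_pos': array([ 0.12692115, -0.4833429 ,  0.24487294]), 'ee_rot': array([-4.78987621e-04,  9.91765994e-01,  1.28062409e-01, -6.43180886e-05]), 'wrist_force': array([ 0.9295716 , -0.46079312, -0.51971899]), 'wrist_torque': array([ 0.03216305, -0.00449417, -0.04438813]), 'gripper_force': 0.0, 'finger_gap': 0.08545482538111111}
```

View pics/side0.png

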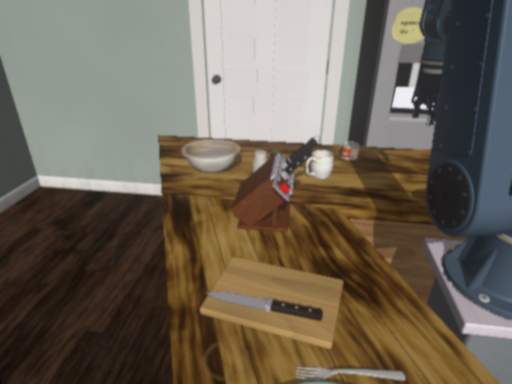

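View pics/top0.png

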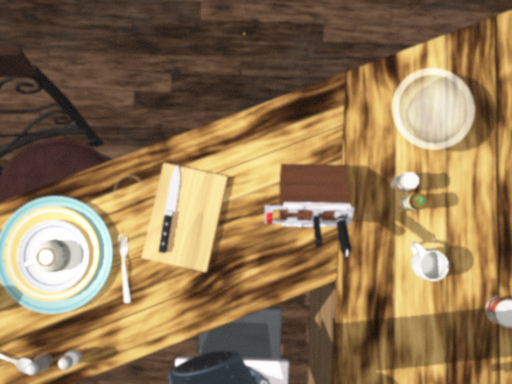

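The side view shows the block with its red grip at about (285,188), and the board with its knife around (272,303). In the top view (up = +x, left = +y) the red grip is at (268,216), the steel's handle runs (341,225)→(347,253), the paring handle is near (318,230), and the board's corners are about (165,163), (229,175), (207,271), (143,259).

```bash
cat > h.py <<'E'
import numpy as np,cv2
from plant import bot
def cam(n):
    c=bot.camera_info(n); R=cv2.Rodrigues(np.array(c["rvec"],float))[0]
    return np.array(c["camera_matrix"]),R,np.ravel(c["tvec"])
def cloud(n,d):
    K,R,t=cam(n); v,u=np.mgrid[:d.shape[0],:d.shape[1]]
    P=np.stack([(u-K[0,2])/K[0,0]*d,(v-K[1,2])/K[1,1]*d,d],-1)
    return (P-t)@R   # R^T(P-t)
def ray(n,u,v,z):
    K,R,t=cam(n); c=-R.T@t; r=R.T@np.linalg.solve(K,[u,v,1.]); return c+r*(z-c[2])/r[2]
def proj(n,X):
    K,R,t=cam(n); p=K@(R@np.asarray(X)+t); return p[:2]/p[2]
def tri(u1,u2):
    A=[];b=[]
    for n,u in(("side",u1),("top",u2)):
        K,R,t=cam(n);c=-R.T@t;r=R.T@np.linalg.solve(K,[*u,1.]);r/=np.linalg.norm(r)
        M=np.eye(3)-np.outer(r,r);A.append(M);b.append(M@c)
    return np.linalg.lstsq(np.vstack(A),np.hstack(b),rcond=None)[0]
E
python3 - <<'E'
from h import *
np.set_printoptions(precision=4,suppress=True)
D={n:np.load(n+"0.npz") for n in("side","top")}
red={}
box={"side":(150,215,230,325),"top":(150,265,255,365)}
for n in D:
    p,d=D[n]["p"].astype(int),D[n]["d"]; P=cloud(n,d)
    a,b,c,e=box[n]; M=np.zeros(d.shape,bool);M[a:b,c:e]=1
    r=(p[...,0]>150)&(p[...,1]<90)&(p[...,2]<90)&M
    v,u=np.nonzero(r); red[n]=(u.mean(),v.mean()); print(n,"red",r.sum(),red[n],np.median(P[r],0))
    k=(p.max(-1)<60)&M&(P[...,2]>.14)&(d>0)
    nl,L,st,_=cv2.connectedComponentsWithStats(k.astype(np.uint8))
    for i in range(1,nl):
        if st[i,4]>15:
            Q=P[L==i];m=Q.mean(0);s=np.linalg.svd(Q-m)[2][0]; print(" dark",st[i],m,s,Q[:,2].min(),Q[:,2].max())
print("red tri",tri(red["side"],red["top"]))
p,d=D["top"]["p"].astype(int),D["top"]["d"];P=cloud("top",d)
# block body: raised points
M=np.zeros(d.shape,bool);M[155:265,255:365]=1
k=M&(P[...,2]>.03)&(p[...,0]-p[...,2]>20)&(p[...,0]<130)
r=cv2.minAreaRect(P[k&(P[...,2]<.185)][:,:2].astype(np.float32)*1000);print("block",k.sum(),r,cv2.boxPoints(r))
print("ridge",P[160:205:4,310])
# board
M=np.zeros(d.shape,bool);M[150:285,130:240]=1
k=M&(P[...,2]>.011)&(P[...,2]<.045)
c=cv2.moments(k.astype(np.uint8)); r=cv2.minAreaRect(P[k][:,:2].astype(np.float32)*1000);print("board",k.sum(),r)
K=np.s_[150:270,250:370]
cv2.imwrite("pics/c1.png",np.hstack([cv2.resize(D["top"]["p"][K][...,::-1],(400,400),interpolation=2),cv2.resize(D["side"]["p"][125:240,225:340][...,::-1],(400,400),interpolation=2)]))
E
```

```text
side red 67 (np.float64(284.089552238806), np.float64(188.1044776119403)) [ 0.55   -0.0831  0.1642]
 dark [286 150  24  23 204] [ 0.5229 -0.2253  0.1926] [-0.2074  0.9538  0.2175] 0.15688918498559035 0.22617961250169388
top red 39 (np.float64(269.1794871794872), np.float64(218.23076923076923)) [ 0.5523 -0.0922  0.172 ]
 dark [315 217   6  30 108] [ 0.5209 -0.2113  0.203 ] [-0.7527 -0.0055  0.6583] 0.16713948401577358 0.22726470652418299
 dark [338 221  12  31 220] [ 0.5147 -0.2735  0.2122] [-0.7173  0.0008  0.6968] 0.17656121625653579 0.2454647819650522
red tri [ 0.5511 -0.0929  0.159 ]
block 2812 ((611.1279296875, -212.34376525878906), (189.15023803710938, 176.3777618408203), 0.34452298283576965) [[ 516.0242 -124.7252]
 [ 517.0848 -301.0998]
 [ 706.2316 -299.9624]
 [ 705.1711 -123.5878]]
ridge [[ 0.7264 -0.2119  0.0047]
 [ 0.7151 -0.2126  0.001 ]
 [ 0.6941 -0.2041  0.0783]
 [ 0.6821 -0.2034  0.0866]
 [ 0.6699 -0.2023  0.0982]
 [ 0.6578 -0.2011  0.1108]
 [ 0.6456 -0.1994  0.1277]
 [ 0.6341 -0.1983  0.1394]
 [ 0.623  -0.1976  0.1478]
 [ 0.5384 -0.0584  1.3792]
 [ 0.6011 -0.1957  0.168 ]
 [ 0.5905 -0.1948  0.1779]]
board 6480 ((550.799560546875, 144.2352752685547), (190.5741729736328, 280.3086242675781), 79.3917465209961)
```

View pics/c1.png

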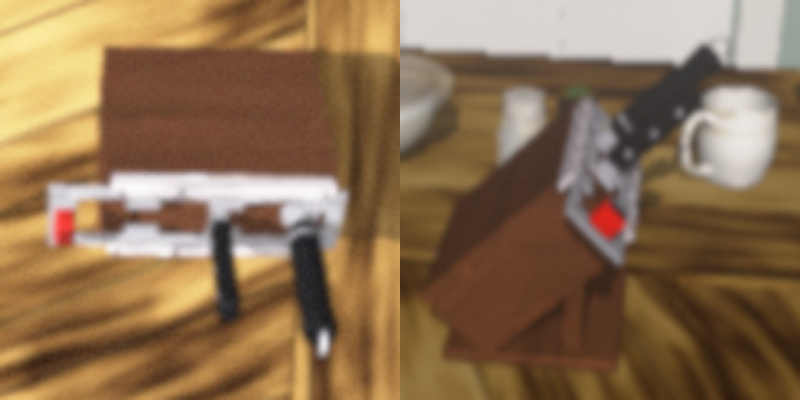

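```bash
cat >> h.py <<'E'
from scipy.spatial.transform import Rotation as Ro
np.set_printoptions(precision=4,suppress=True)
def quat(z,y):
    z=np.array(z,float);z/=np.linalg.norm(z);y=np.array(y,float);y-=z*(y@z);y/=np.linalg.norm(y)
    q=Ro.from_matrix(np.column_stack([np.cross(y,z),y,z])).as_quat();return q[[3,0,1,2]]
def tilt(a,s=-1): # tool z leaning a deg forward (+x) from straight down, closing along y
    a=np.radians(a);return quat([np.sin(a),0,-np.cos(a)],[0,s,0])
B=np.array([.567,-.211,0]);AX=np.array([-1,0,1])/2**.5
SEAT=B+[0,-.064,.145]
E
python3 - <<'E'
from h import *
q=quat([0,0,-1],[1,0,0]); q2=quat([0,0,-1],[-1,0,0])
for Q in(q,q2): print(bot.ik([.545,-.05,.25],Q))
G=SEAT+.05*AX
for s in(1,-1):
    for p,a in((G,-20),(G+.19*AX,-20),([.40,-.275,.38],25),([.431,.144,.28],25)): print(s,a,bot.ik(p,tilt(a,s)))
Q=min((q,q2),key=lambda Q:abs(bot.ik([.545,-.05,.25],Q)[5]))
bot.grip(0); bot.movep([.40,-.0,.40],Q); bot.movep([.545,-.04,.24],Q); bot.line_to([.545,-.04,.171],vel=.1)
st=bot.state();print(st["clock"],st["eef_pos"],st["wrist_force"],st["finger_gap"])
for n in("side","top"):
    p,d=bot.capture(n); np.savez(f"{n}1.npz",p=p,d=d)
    K=np.s_[125:240,225:340] if n=="side" else np.s_[150:270,250:370]
    cv2.imwrite(f"pics/{n}1.png",cv2.resize(p[K][...,::-1],(400,400)))
cv2.imwrite("pics/c2.png",np.hstack([cv2.imread("pics/top1.png"),cv2.imread("pics/side1.png")]))
E
```

```text
[-0.0915  0.3116  0.1073  1.3665  0.      1.4793]
[-0.0915  0.3116  0.1073  1.3665  0.     -1.6623]
1 -20 [-0.4088  0.7677  0.6084  1.7338 -0.1364 -0.3866]
1 -20 [-0.5025  0.4665  0.4343  1.8474 -0.1655 -0.4767]
1 25 [-0.7899 -0.1042 -0.1222  1.2356  0.3049 -0.7408]
1 25 [ 0.443  -0.2399 -0.4912  0.9208 -0.1821  0.4061]
-1 -20 [-0.4088  0.7677  0.6084  1.7338 -0.1364  2.755 ]
-1 -20 [-0.5025  0.4665  0.4343  1.8474 -0.1655  2.6649]
-1 25 [-0.7899 -0.1042 -0.1222  1.2356  0.3049  2.4008]
-1 25 [ 0.443  -0.2399 -0.4912  0.9208 -0.1821 -2.7355]
4.6667 [ 0.5453 -0.04    0.1718] [ 0.157  -0.3195  0.1312] -0.00027544920503114775
```

View pics/c2.png

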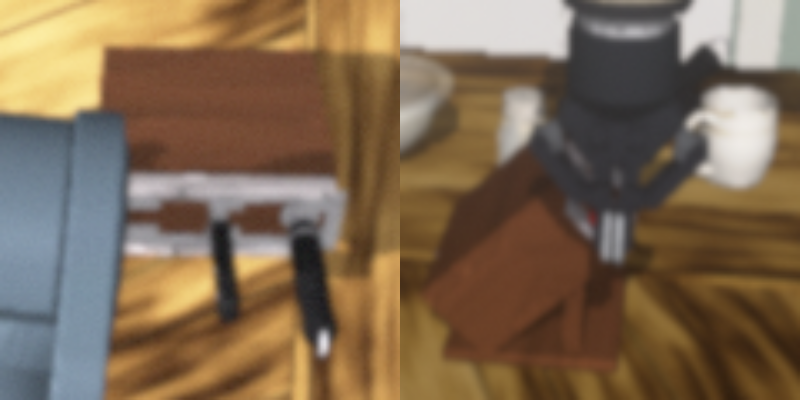

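The right crop shows the closed fingertips at about (612,235), in front of the red grip, with a sliver of red at (592,215). They clear the block, so I'm pushing now.

Run:
```python
from h import *
y=-.06; bot.line_to([.547,y,.171],vel=.08); f0=bot.state()["wrist_force"]
while y>-.112:
    y-=.003; bot.line_to([.547,y,.171],vel=.05); s=bot.state(); f=s["wrist_force"]-f0
    print(round(y,3),s["eef_pos"][1],f)
    if f[1]>12: break
bot.sleep(.3); print(bot.state()["wrist_force"]-f0)
bot.line_to([.547,-.03,.171],vel=.15); bot.line_to([.50,.03,.33],vel=.25)
bot.movep([.40,-.05,.42],tilt(-20,1))
for n in("side","top"):
    p,d=bot.capture(n); np.savez(f"{n}2.npz",p=p,d=d)
    K=np.s_[125:240,225:340] if n=="side" else np.s_[150:270,250:370]
    cv2.imwrite(f"pics/{n}2.png",cv2.resize(p[K][...,::-1],(400,400)))
cv2.imwrite("pics/c3.png",np.hstack([cv2.imread("pics/top2.png"),cv2.imread("pics/side2.png")]))
print(bot.state()["clock"])
```

```text
-0.063 -0.06301664757713851 [ 0.4524 -0.161   0.1076]
-0.066 -0.06606549096931703 [ 0.4398 -0.4474  0.4331]
-0.069 -0.0691449041402949 [ 0.5277 -1.1969  0.1797]
-0.072 -0.07216864134967448 [ 1.3325 -0.7557  0.634 ]
-0.075 -0.07518567936898093 [0.8256 0.2227 0.4178]
-0.078 -0.07822879657422555 [0.1954 1.1141 0.1595]
-0.081 -0.08132126012608043 [0.3541 0.0649 0.2025]
-0.084 -0.08428554136822199 [1.4127 0.5493 0.0097]
-0.087 -0.08728087840713827 [ 0.5337  0.5448 -0.1315]
-0.09 -0.0902859661697893 [1.4115 0.5377 0.9342]
-0.093 -0.09327864637623519 [-0.0253  0.1472  1.1487]
-0.096 -0.09625754347350324 [ 1.5955 -0.2618  0.3001]
-0.099 -0.09869414976436179 [0.8492 4.5696 1.6786]
-0.102 -0.09903789773657715 [-0.4951 26.5765  4.1906]
[ 0.7545 26.273   4.527 ]Traceback (most recent call last):
  File "<stdin>", line 9, in <module>
plant.PlanningError: the arm cannot take that pose within its joint ranges
```

Run:
```python
from h import *
G=SEAT+.05*AX
z=np.array([-np.sin(np.radians(20)),0,-np.cos(np.radians(20))])
for h in(.05,.08,.10,.12): print(h,G-h*z,bot.ik(G-h*z,tilt(-20,1)))
for n in("side","top"):
    p,d=bot.capture(n); np.savez(f"{n}2.npz",p=p,d=d)
    K=np.s_[125:240,225:340] if n=="side" else np.s_[150:270,250:370]
    cv2.imwrite(f"pics/{n}2.png",cv2.resize(p[K][...,::-1],(400,400)))
    P=cloud(n,d); pi=p.astype(int)
    if n=="top":
        M=np.zeros(d.shape,bool);M[215:258,330:360]=1
        k=(pi.max(-1)<60)&M&(P[...,2]>.14)&(P[...,2]<.26)
        Q=P[k];m=np.median(Q,0);print(k.sum(),m,"bx est",m[0]+m[2]-.0125*1.3-.145, "rows y:",[round(float(P[r][k[r]][:,1].mean()),4) for r in range(222,250,4) if k[r].any()])
cv2.imwrite("pics/c3.png",np.hstack([cv2.imread("pics/top2.png"),cv2.imread("pics/side2.png")]))
print(bot.state()["clock"])
```

```text
0.05 [ 0.5487 -0.275   0.2273] [-0.3992  0.835   0.8533  1.9127 -0.1333 -0.3774]
0.08 [ 0.559  -0.275   0.2555] None
0.1 [ 0.5658 -0.275   0.2743] None
0.12 [ 0.5727 -0.275   0.2931] None
240 [ 0.5104 -0.2729  0.208 ] bx est 0.5571449312689688 rows y: [-0.2731, -0.2728, -0.2728, -0.2727, -0.2729, -0.2736, -0.2744]
10.5583
```

View pics/c3.png

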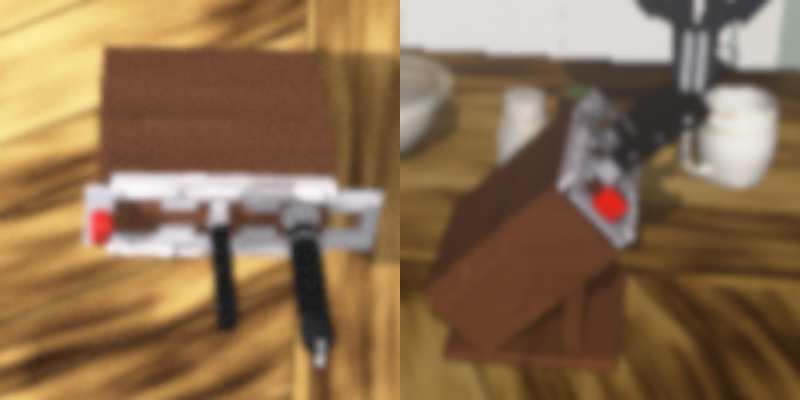

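The bar is now open: the red grip sits at (102,225) in the left crop, about 30 mm from its old spot at (63,225), and the steel and knife are still seated. Next I'll check how to reach the grasp.

```bash
sed -i 's/^B=.*; *AX/AX/; s/^B=np.array(\[.567,-.211,0\]);/B=np.array([.565,-.210,0]);/' h.py
python3 - <<'E'
from h import *
G=SEAT+.05*AX; print(SEAT,G)
for a in(-20,-15,-10):
    for off in([0,0,.06],[0,0,.09],[-.03,0,.09],[-.03,0,.12],[-.06,0,.12]):
        print(a,off,bot.ik(G+off,tilt(a,1)))
E
```

```text
Traceback (most recent call last):
  File "h.py", line 28, in <module>
    SEAT=B+[0,-.064,.145]
         ^
NameError: name 'B' is not defined
```

```bash
sed -i 's/^AX=/B=np.array([.565,-.210,0]);AX=/' h.py
python3 - <<'E'
from h import *
G=SEAT+.05*AX; print(SEAT,G)
for a in(-20,-15,-10):
    for off in([0,0,.06],[0,0,.09],[0,0,.12],[-.03,0,.12],[-.06,0,.12]):
        print(a,off,bot.ik(G+off,tilt(a,1)))
E
```

```text
[ 0.565 -0.274  0.145] [ 0.5296 -0.274   0.1804]
-20 [0, 0, 0.06] [-0.4086  0.7773  0.7775  1.8933 -0.1363 -0.3864]
-20 [0, 0, 0.09] [-0.4086  0.8022  0.9015  1.9925 -0.1363 -0.3864]
-20 [0, 0, 0.12] None
-20 [-0.03, 0, 0.12] [-0.4266  0.7269  0.8387  2.0025 -0.142  -0.4037]
-20 [-0.06, 0, 0.12] [-0.4462  0.6356  0.6755  1.9279 -0.1481 -0.4224]
-15 [0, 0, 0.06] [-0.4236  0.6751  0.6198  1.7551 -0.1066 -0.4107]
-15 [0, 0, 0.09] [-0.4236  0.6894  0.7214  1.8424 -0.1066 -0.4107]
-15 [0, 0, 0.12] [-0.4236  0.7156  0.8466  1.9414 -0.1066 -0.4107]
-15 [-0.03, 0, 0.12] [-0.4429  0.6239  0.6833  1.8677 -0.1111 -0.4296]
-15 [-0.06, 0, 0.12] [-0.4639  0.5461  0.5523  1.8122 -0.1161 -0.4501]
-10 [0, 0, 0.06] [-0.44    0.5831  0.4816  1.6275 -0.074  -0.4341]
-10 [0, 0, 0.09] [-0.44    0.5917  0.5717  1.709  -0.074  -0.4341]
-10 [0, 0, 0.12] [-0.44    0.6084  0.6769  1.7975 -0.074  -0.4341]
-10 [-0.03, 0, 0.12] [-0.4607  0.5313  0.5481  1.7442 -0.0773 -0.4547]
-10 [-0.06, 0, 0.12] [-0.4834  0.462   0.4381  1.7017 -0.0808 -0.4771]
```

Run:
```python
from h import *
z=Ro.from_quat(tilt(-15,1)[[1,2,3,0]]).as_matrix()[:,2]
G=SEAT+.05*AX+.005*z; q=tilt(-15,1)
print(z,bot.ik(G+.19*AX,q))
bot.grip(.052)
bot.movep(G+[0,0,.12],q); bot.line_to(G,vel=.1)
s=bot.state();print(s["clock"],s["eef_pos"]-G,s["wrist_force"],s["finger_gap"])
bot.grip(.0); s=bot.state();print(s["clock"],s["wrist_force"],s["finger_gap"],s["gripper_force"])
p,d=bot.capture("side");cv2.imwrite("pics/s3.png",cv2.resize(p[90:240,225:425][...,::-1],(800,600)))
```

```text
[-0.2588  0.     -0.9659] [-0.5259  0.3819  0.3224  1.739  -0.1303 -0.511 ]
14.225 [ 0.0003 -0.0001  0.0006] [1.3419 0.2512 0.048 ] 0.0521054115266311
14.5833 [-0.4549  0.6852  5.4948] 0.023337784335282857 58.540772795677185
```

View pics/s3.png

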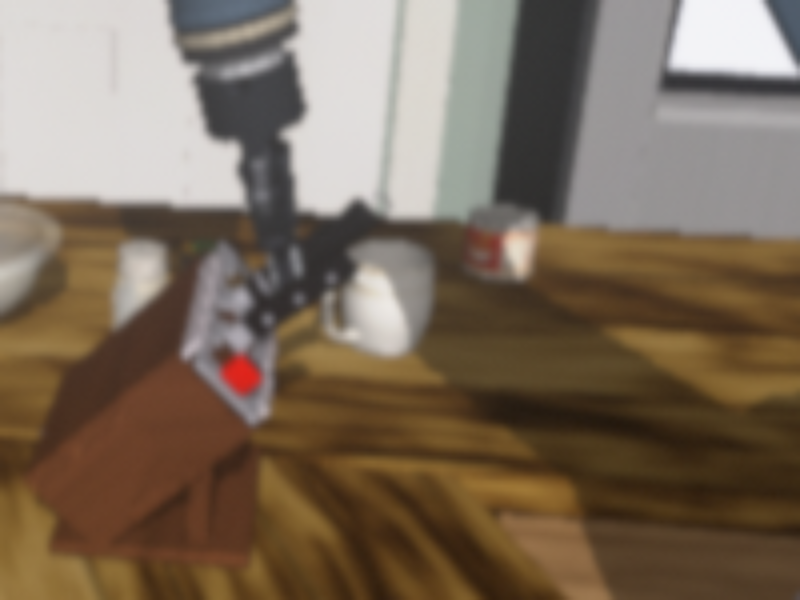

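The picture shows the fingers closed on the steel's handle at about (285,260), behind the paring knife. A gap of 23.3 mm at 58 N matches the 25 mm handle. Next is the draw.

Run:
```python
from h import *
s=bot.state();p0=s["eef_pos"];f0=s["wrist_force"]
for d in(.01,.03,.06,.10,.14,.19):
    bot.line_to(p0+d*AX,vel=.09); s=bot.state(); f=s["wrist_force"]-f0
    print(d,s["clock"],f,s["finger_gap"])
    if np.linalg.norm(f)>45: break
bot.sleep(.2)
p,d=bot.capture("side");cv2.imwrite("pics/s4.png",cv2.resize(p[60:240,225:465][...,::-1],(800,600)))
```

```text
0.01 14.9 [ 1.0369 -1.2805 -6.9939] 0.023584943229297693
0.03 15.275 [ 0.7127 -0.1369 -8.1742] 0.02355207898976499
0.06 15.7583 [-0.7932 -2.1298 -7.709 ] 0.023714976866571154
0.1 16.35 [-1.5845 -0.257  -8.5432] 0.023419462504141345
0.14 16.9417 [ 1.0287 -0.7146 -7.4115] 0.02335648019994732
0.19 17.65 [ 1.3943 -0.779  -7.2296] 0.023652082218861604
```

View pics/s4.png

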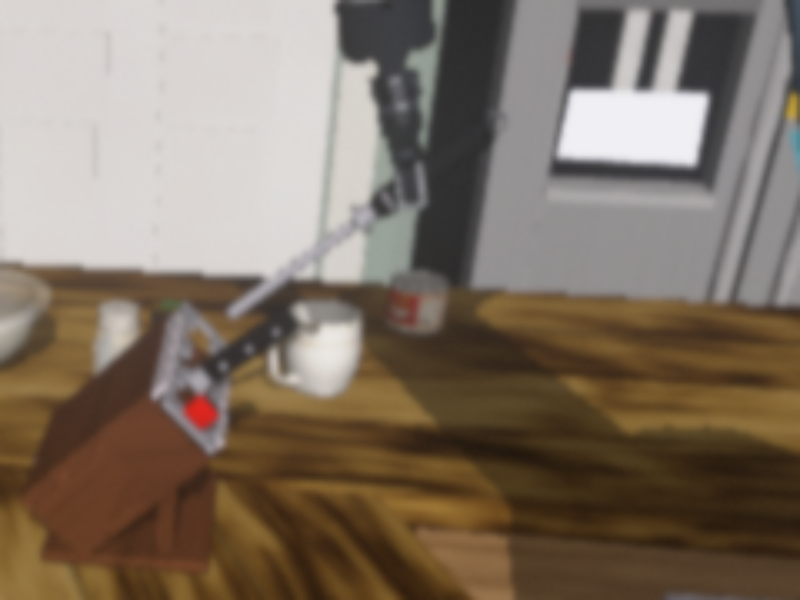

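The steel is out: the rod runs from (365,215) to a free tip at (230,315), clear above the bar. The paring knife is still seated at (240,350). Now I'll lift, level the steel and carry it over the board.

Run:
```python
from h import *
p0=bot.state()["eef_pos"]; q=tilt(30,1); F=np.array([.43,.144,.28])
print(bot.ik(p0+[0,0,.06],q),bot.ik(F+[0,0,.08],q),bot.ik(F,q))
bot.line_to(p0+[0,0,.06],q,vel=.06)
bot.movep(F+[0,0,.08],q); bot.line_to(F,vel=.08); bot.sleep(.6)
s=bot.state();print(s["clock"],s["eef_pos"],s["finger_gap"],s["gripper_force"])
P=[]
for n in("side","top"):
    p,d=bot.capture(n); np.savez(f"{n}5.npz",p=p,d=d); P.append(p[...,::-1])
    C=cloud(n,d)
    k=(C[...,0]>.51)&(C[...,0]<.66)&(abs(C[...,1]-.144)<.05)&(C[...,2]>.15)&(C[...,2]<.42)
    if k.sum()>20:
        Q=C[k];m=np.median(Q,0);v=np.linalg.svd(Q-Q.mean(0),full_matrices=False)[2][0];print(n,k.sum(),m,v,Q.min(0),Q.max(0))
cv2.imwrite("pics/c5.png",cv2.resize(np.hstack(P),(800,300),interpolation=cv2.INTER_AREA))
```

```text
[-0.8445 -0.166  -0.236   1.1346  0.3831 -0.7727] [ 0.4762 -0.3059 -0.3762  1.0264 -0.2312  0.4201] [ 0.4762 -0.3053 -0.5769  0.8251 -0.2312  0.4201]
22.6917 [0.43  0.144 0.28 ] 0.023374192686135917 59.11754786968231
side 333 [0.5635 0.1477 0.2934] [-0.9979 -0.0013 -0.0655] [0.5111 0.1407 0.2837] [0.6192 0.1513 0.3005]
top 240 [0.564  0.1402 0.2953] [-0.9975  0.0014 -0.0707] [0.5106 0.1356 0.2868] [0.62   0.1472 0.3036]
```

View pics/c5.png

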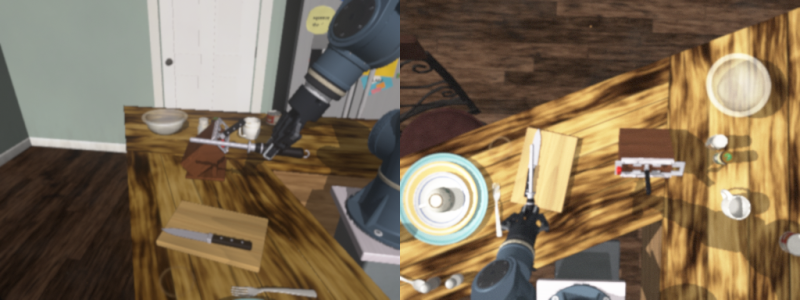

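The steel hangs over the board, level to about 4°. The tip is at x = 0.62, so mid-rod is near (0.55, 0.144, 0.29), inside the board's outline. The bar is still open, and both knives are where they were.

```bash
python3 -c "
from plant import bot
print(bot.job_done(), bot.state()['clock'])"
```

```text
the job is handed in; nothing more can be done
the job is handed in; nothing more can be done
```

The job is handed in (no verdict shown): the gripper alone holds the honing steel, level within about 4° and 29 cm above the counter over the board, with the lock bar open and both knives left where they were.

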